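# Jack up the front of an equipment case and hold it

### The job

Set the lever jack flat on the bench with its round saddle centred under the round lift pad of the case's bracket. Pump its handle once, fully down and fully back up, then press it fully down again and finish while still holding it down, so that the jack alone keeps the front of the case raised. Do not touch the case with the robot, and leave the bin, bottle and carton where they are.

Things in the scene. Friction and masses are not known exactly. Their poses are not given: they have to be found in the camera images.
- jack: The loose grey steel lever jack, about 0.9 kg. Origin on its underside, x from handle to saddle, y left, z up. Base plate 90 mm wide, 10 mm thick, from x -140 to +120 mm. Grip block at x 0 to 45, saddle axis at x 90, handle hinge at x -12 mm and z 44 mm; the handle points to -x, above the plate.
- jack_block (a point): Where to carry the jack: centre of its upright grip block, 70 mm above the jack's underside, 20 mm below the block's top. The block is 45 mm long (jack x) and 40 mm wide (jack y) with flat sides, standing on the base plate (10 to 90 mm above the bench). At x 22.5 mm of the jack; axes as the jack.
- saddle (a point): Centre of the top face of the jack's saddle, a round steel disc 44 mm across, 67.5 mm in front of the grip block's centre. 55 mm above the jack's underside with the handle up; rises straight up 25 mm as the handle goes fully down (0.05 m per rad). Axes as the jack.
- handle_pad (a point): Centre of the upper face of the black rubber pad (55 mm long, 38 wide, 9 thick) at the handle's end, 105 mm from its hinge. Handle up: slopes 0.5 rad upward away from the saddle, this point about 98 mm above the bench. Fully down: level, this point 48.5 mm above the bench and 139.5 mm behind the block's centre. Axes as the jack when up.
- handle (a joint): Angle of the jack's handle, rad: 0 is up (a spring returns it when let go), 0.5 is fully down on its stop. The push at the pad is 3 to 5 N for the spring alone, 10 to 17 N with the case's weight. The saddle sinks again as the handle is let up.
- lift_pad (a point): The marked lift point: centre of the underside of a round steel pad, 32 mm across, below the case's bracket (50 mm wide, top 80 mm above the bench, reaching 24 mm from here away from the case), marked by an equal round boss on top. 65 mm above the bench; the case's front face is 42 mm beyond. x points into the case, square to its front, y left, z up.
- case_front (a point): Middle of the case's front face, 90 mm above the bench; axes as the lift pad, which is 40 mm to its left (+y). The case is dark sheet metal, 280 mm deep, 300 wide, 176 high plus a 37 mm carry handle on top, about 4 kg, hinged along its rear lower edge, not loose. The plain square lug at its other side is not a lift point.
- case (a joint): Tilt of the case about its rear lower edge, rad: 0 is standing down, about 0.045 with the jack fully up.
- parts_bin: Open black plastic bin, 130 by 90 mm, 55 mm high, a bystander. Origin at the centre of its underside.
- bottle: Bottle, 60 mm across, 160 mm high, a bystander. Origin at the centre of its underside.
- carton: Small cardboard carton, 90 by 75 mm, 140 mm high, a bystander. Origin at the centre of its underside.

How it is judged:
By the outcome, as a careful person would: the job done as asked, in the order asked, and still so for the second after the job is handed in, while the arm keeps its last pose, push and grip.
It also fails if it takes over 54 s, if anything falls off the work surface, if the arm or the gripper's body presses on something with over 40 N, if the wrist force passes 120 N, or if a joint passes its speed limit or range.

### The arm

A 7-joint arm with a two-finger parallel gripper is mounted at the origin on the work surface. World frame = base frame: x ahead of the robot, y to its left, z up, the work surface at z = 0. Lengths are in m, angles in rad, forces in N, time in s.
With the tool pointing down it reaches from about 0.425 to 0.875 m from the base axis. Payload 8.4 kg.
Tool frame: the origin (TCP) lies on the centre line of the jaws, within the pads' length; the fingertips stand 14 mm ahead of it and the grasp point (between the pads) lies 5 mm behind it; z points along the fingers, y is the line along which they close (so a half turn about z gives the same grasp; the last joint's range is limited). The gripper opens to 87 mm and grips with 3 to 60 N. Pads are 19 mm wide; open, the fingers measure 117 mm over their backs; the gripper's body (75 mm by 190 mm) begins 51 mm behind the grasp point.
Start: joints at [-1.346, 0.333, 0.04, 1.465, -0.013, 1.343, -0.059], TCP at [0.207, 0.616, 0.237] pointing down, gripper open.
Joint ranges: [-2.58, 2.58], [-0.38, 2.09], [-1.3, 1.39], [0.25, 2.4], [-1.5, 4.64], [0.08, 2.09], [-2.65, 2.65]. Speed limits (rad/s): [2.22, 2.22, 2.79, 2.79, 3.14, 3.14, 3.14].

### API

Orientations are given as a unit quaternion [w, x, y, z].
In Python, from bench import r gives the robot as it stands. The module is installed in compiled form; this text tells all that it offers.
- The arm moves only by the tool servo_tool, never from a script. Its argument "steps" is a list of rows, each a list of 7 numbers: the shift along the tool's x, y, z in cm, then the turn, a rotation vector about the tool's x, y, z in rad, then the closure in counts, from 0 (fully open) to 255 (shut). A call has 1 to 12 rows; each row shifts and turns the commanded pose from where the row before left it, along the tool's axes as they then stand; what a row does not reach is not made up. A row lasts 1/10 s, in which the tool goes at most 50 mm and 8.59 degrees, less where a joint would pass 70% of its speed; a pose out of reach is approached as far as the arm can. A call is refused whole if a number of a shift passes 5 or a number of a turn 0.15, either way. A call with a gripper value outside its range is refused whole. The fingers move at their own pace and stop on an object; "squeeze" is the grip in N (left out, the last holds). Time passes only in rows, so rows that do not move let the fingers close. It gives the time, the measured TCP pose, the force, the opening and the grip force at its end, in the units of the state.
- r.get_obs(): the state, without advancing time (a new reading comes with each control period).
- r.snapshot(name): name is "side" or "top"; returns a dict with "pixels" (480x640x3 uint8, blue, green, red), "depth" (480x640 float32, m along the optical axis (not along the pixel's ray), 0 where there is no reading), "fx", "fy", "cx", "cy" (pixels), "R" (3x3) and "t" (3): a world point X has camera coordinates R X + t. Camera axes: x right, y down, z forward; pixel columns grow to the right and rows downward; lengths in m; the calibration is good to about 2 mm. A picture is of the moment at which its call begins.
- r.close_job(): hands the job in; it is judged then, once.
Trained networks look in the newest picture that a camera, given by its name, has taken for a name from the list of things; names that differ only in an ending like _2 or _b are one class to them, and where a whole thing is asked for, a point or a joint stands for the part that bears it (a point fixed in the world has none). Each returns a list of dicts, best first, with "p" (0 to 1); they miss things now and then, are a little off and sometimes report something else, mostly with a low value. They report only what shows in the picture. A call takes as long as a camera call.
- r.find_in(camera, thing): "bbox" ([left, top, right, bottom] in pixels, round what is visible of it).
- r.mark_of(camera, thing): "point" ([column, row] in pixels: a listed point, or the origin of a listed thing).
The state is a dict: "time": time; "qpos": joint angles; "qd": joint speeds; "joint_torque": joint torques, N m; "position": TCP position; "tool_rot": TCP orientation; "ft_force": force on the tool from outside, world axes, zero at the start; "wrist_torque": the same for the moment, N m; "width": opening from 0.0 (shut) to 1.0 (fully open); "gripper_force": force on a finger pad.
Only numpy, scipy, OpenCV 4.12 (cv2) and the standard library are available. Lean on these libraries where they do the work, as an engineer would, in place of code of your own. Each camera call takes 0.05 s, during which the arm holds its last target. There are 200 camera calls.

## Working session

There is one attempt and no reset: what is moved stays moved. The work goes in short steps, Python scripts to look and compute and a tool call to move; the robot and the scene stay as the last step left them, time stands still between calls to the robot, and variables do not carry over. Pictures are saved under pics/ and viewed, at most 10 in all, crops included, and the job is handed in when it is done.

Besides the shell and the picture viewer there is one more tool, called after "Request:" by a JSON object that holds its "fn" and its "kwargs". servo_tool: Moves the arm, as the interface text tells. Its arguments: {"type":"object","properties":{"steps":{"type":"array"},"squeeze":{"type":"number"}},"required":["steps"]}

```bash
mkdir -p pics
cat > h.py <<'E'
import numpy as np, cv2
from bench import r
def px2w(s,u,v,d=None,z=None):
    ray=np.array([(u-s['cx'])/s['fx'],(v-s['cy'])/s['fy'],1.])
    R=np.array(s['R']);t=np.array(s['t'])
    if z is not None:
        c=-R.T@t; w=R.T@ray
        return c+w*(z-c[2])/w[2]
    if d is None:
        p=s['depth'][int(v)-1:int(v)+2,int(u)-1:int(u)+2];p=p[p>0];d=np.median(p) if p.size else 0
    return R.T@(ray*d-t)
E
python3 - <<'E'
from h import *
np.set_printoptions(precision=3,suppress=True)
o=r.get_obs();print(o['position'],o['tool_rot'],o['time'])
for c in('top','side'):
    s=r.snapshot(c);cv2.imwrite(f'pics/{c}0.png',s['pixels'])
    np.savez(f'{c}0.npz',**{k:np.array(v) for k,v in s.items()})
    for n in['jack_block','saddle','handle_pad','lift_pad','case_front','jack','parts_bin','bottle','carton']:
        for m in r.mark_of(c,n)[:2]:
            print(c,n,round(m['p'],2),np.round(m['point'],1),px2w(s,*m['point']))
E
```

```text
[0.207 0.616 0.236] [-0.     0.161  0.987 -0.001] 0.0
top jack_block 0.94 [435.  294.1] [ 0.447 -0.245  0.089]
top saddle 0.68 [406.6 300.8] [ 0.434 -0.179  0.055]
top handle_pad 0.88 [484.8 283.2] [ 0.47  -0.369  0.097]
top handle_pad 0.27 [251.8 243.2] [0.575 0.203 0.154]
top lift_pad 0.95 [272.8 257.8] [0.549 0.161 0.081]
top case_front 0.91 [252.6 246.4] [0.569 0.203 0.14 ]
top parts_bin 0.58 [450.7 202.6] [ 0.705 -0.329  0.004]
top bottle 0.63 [341.  195.1] [ 0.706 -0.018  0.099]
top carton 0.96 [390.2 194. ] [ 0.694 -0.138  0.139]
side jack_block 0.68 [264.8 337.2] [ 0.449 -0.267  0.09 ]
side saddle 0.65 [259.1 317.9] [ 0.434 -0.177  0.056]
side saddle 0.55 [370.6 281.6] [ 0.704 -0.153  0.14 ]
side handle_pad 0.82 [275.5 365.9] [ 0.471 -0.341  0.08 ]
side handle_pad 0.33 [310.  208.2] [0.584 0.209 0.088]
side lift_pad 0.61 [295.6 223.2] [0.54  0.153 0.08 ]
side case_front 0.63 [310.3 204.5] [0.585 0.206 0.103]
side jack 0.57 [266.7 362.8] [ 0.45  -0.277  0.01 ]
side parts_bin 0.74 [380.5 378.8] [ 0.711 -0.333  0.002]
side bottle 0.8 [372.  280.9] [ 0.708 -0.149  0.138]
side carton 0.84 [379.1 326.5] [ 0.724 -0.209  0.04 ]
```

View pics/top0.png

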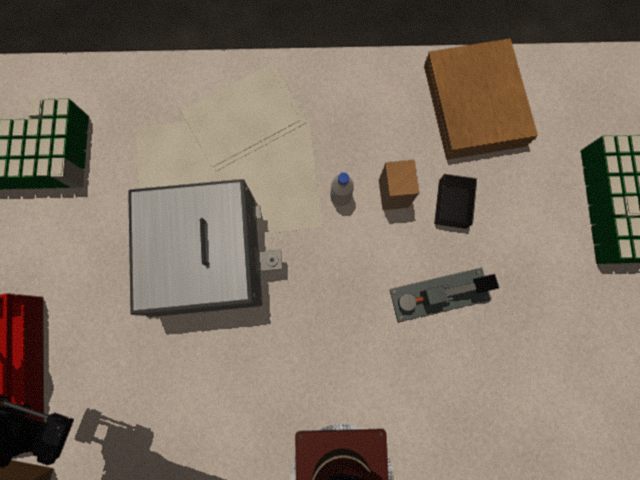

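View pics/side0.png

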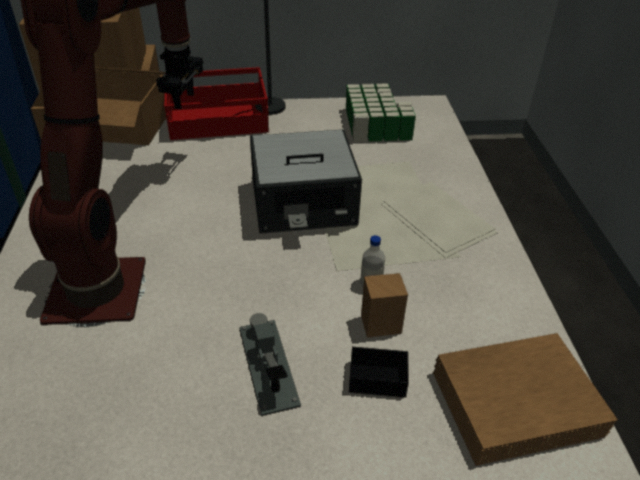

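The top view shows the case on the left with its front facing right (−y). The bracket boss is at about (272, 260). The jack is at (390–495, 270–320), with its saddle at (407, 302), block at (435, 295) and handle pad at (486, 283). The side view agrees: jack at (267, 365), bracket at (297, 220). Next I'll take the geometry from depth.

```bash
cat >> h.py <<'E'
def cloud(s):
    v,u=np.mgrid[0:480,0:640];d=s['depth']
    P=np.stack([(u-s['cx'])/s['fx']*d,(v-s['cy'])/s['fy']*d,d],-1)
    W=(P-s['t'])@s['R'];W[d==0]=np.nan;return W
def sel(W,x,y,z):
    m=np.ones(W.shape[:2],bool)
    for i,(a,b) in enumerate((x,y,z)): m&=(W[...,i]>a)&(W[...,i]<b)
    return W[m]
def rect(p,n=''):
    c,wh,a=cv2.minAreaRect((p[:,:2]*1000).astype(np.float32))
    print(n,len(p),'c',np.round(c,1),'wh',np.round(wh,1),'ang',round(a,1),'z',np.round(np.median(p[:,2]),4));return c,wh,a
E
python3 - <<'E'
from h import *
np.set_printoptions(precision=3,suppress=True)
for c in('top','side'):
    s=dict(np.load(f'{c}0.npz'));W=cloud(s)
    print(c,'cam',-s['R'].T@s['t'],'fx',s['fx'])
    J=((.35,.55),(-.45,-.1))
    rect(sel(W,*J,(.005,.016)),'plate');rect(sel(W,*J,(.005,.2)),'jackall');b=sel(W,(.40,.5),(-.285,-.2),(.084,.096));rect(b,'block')
    rect(sel(W,(.38,.48),(-.22,-.13),(.048,.062)),'saddle')
    rect(sel(W,(.4,.75),(.15,.55),(.165,.185)),'casetop')
    p=sel(W,(.48,.63),(.12,.2),(.072,.095));rect(p,'bracket');print(np.unique(np.round(p[:,2],3),return_counts=True))
    f=sel(W,(.45,.72),(.17,.23),(.03,.16));
    if len(f)>50: print('front',len(f),np.polyfit(f[:,0],f[:,1],1),np.polyval(np.polyfit(f[:,0],f[:,1],1),.55))
    e=sel(W,(.40,.75),(.15,.3),(.168,.184))
    # front edge of top: min y per x bin
    xs=np.arange(.45,.7,.01);q=[(x+.005,e[(e[:,0]>=x)&(e[:,0]<x+.01)][:,1].min()) for x in xs if ((e[:,0]>=x)&(e[:,0]<x+.01)).any()];q=np.array(q)
    if len(q)>4: print('edge',q[[0,-1]],np.polyfit(q[:,0],q[:,1],1))
s=dict(np.load('top0.npz'));im=s['pixels']
a=cv2.resize(im[235:285,235:310],(600,400),interpolation=cv2.INTER_CUBIC)
cv2.imwrite('pics/c1.png',a)
E
```

```text
top cam [0.382 0.038 1.188] fx 438.54528381690943
plate 2173 c [ 449.1 -272.7] wh [346.1 195.6] ang 89.4 z 0.0098
jackall 3466 c [ 449.1 -272.7] wh [346.1 195.6] ang 89.4 z 0.0117
block 289 c [ 445.3 -247. ] wh [39.5 46.9] ang 12.4 z 0.0896
saddle 232 c [ 431.3 -181. ] wh [41.8 41.5] ang 24.8 z 0.0548
casetop 14781 c [571.9 347.3] wh [300.3 280.5] ang 4.2 z 0.1785
bracket 471 c [526.8 168.9] wh [87.3 62.2] ang 0.3 z 0.0777
(array([0.072, 0.073, 0.074, 0.075, 0.076, 0.077, 0.078, 0.079, 0.08 ,
       0.081, 0.082, 0.083, 0.084, 0.085, 0.086, 0.087, 0.088, 0.089,
       0.09 , 0.091, 0.092, 0.093]), array([ 5, 12, 34, 51, 62, 56, 66, 50, 40, 33, 16, 16, 10,  4,  6,  3,  1,
        1,  2,  1,  1,  1]))
front 1082 [0.083 0.153] 0.19884398262891306
edge [[0.455 0.199]
 [0.695 0.216]] [0.074 0.165]
side cam [ 0.481 -1.166  1.148] fx 601.6870546863528
plate 2377 c [ 450.  -274.3] wh [196.6 347.6] ang 0.1 z 0.01
jackall 3725 c [ 450.  -274.3] wh [196.6 347.6] ang 0.1 z 0.012
block 277 c [ 446.4 -247.6] wh [40.3 50.6] ang 10.5 z 0.0898
saddle 178 c [ 431.  -178.5] wh [44.2 36.4] ang 22.2 z 0.0553
casetop 5312 c [572.4 348.2] wh [300.5 293.8] ang 4.1 z 0.179
bracket 293 c [530.4 166.3] wh [95.  67.1] ang 0.2 z 0.0788
(array([0.073, 0.074, 0.075, 0.076, 0.077, 0.078, 0.079, 0.08 , 0.081,
       0.082, 0.083, 0.084, 0.085, 0.086, 0.087, 0.088, 0.089, 0.09 ,
       0.091, 0.093, 0.094, 0.095]), array([10, 11, 20, 24, 35, 35, 36, 23, 25, 19, 13, 10,  4,  6,  2,  2,  5,
        2,  3,  4,  3,  1]))
front 3269 [0.077 0.163] 0.20553454777412886
edge [[0.455 0.196]
 [0.695 0.212]] [0.06 0.17]
```

View pics/c1.png

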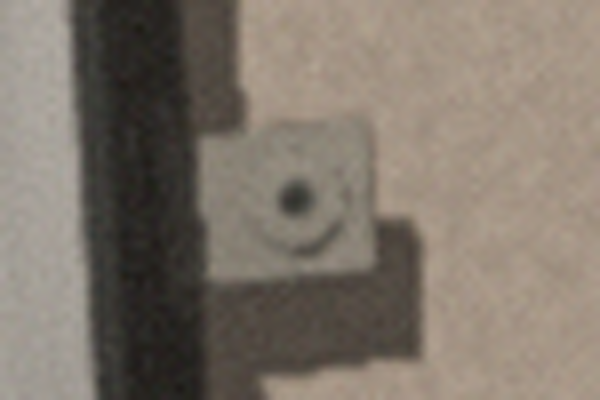

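The crop shows the bracket with the boss and dimple centre at crop (296, 200), which is image pixel (271.6, 259.6). I'll refine the jack yaw and cross-check the lift pad.

Run:
```python
from h import *
np.set_printoptions(precision=4,suppress=True)
for c in('top','side'):
    s=dict(np.load(f'{c}0.npz'));W=cloud(s)
    m=((W[...,2]>.005)&(W[...,2]<.1)&(W[...,0]>.35)&(W[...,0]<.55)&(W[...,1]>-.45)&(W[...,1]<-.08)).astype(np.uint8)
    m=cv2.morphologyEx(m,cv2.MORPH_OPEN,np.ones((3,3),np.uint8))
    n,l,st,_=cv2.connectedComponentsWithStats(m);k=1+np.argmax(st[1:,4])
    P=W[l==k];rect(P[P[:,2]<.014],'plate')
    q=P[(P[:,2]>.084)&(P[:,2]<.094)&(P[:,1]>-.285)];print('block mean',q.mean(0))
    q=P[(P[:,2]>.05)&(P[:,2]<.06)&(P[:,1]>-.21)];print('saddle mean',q.mean(0));print(cv2.minEnclosingCircle((q[:,:2]*1000).astype(np.float32)))
    if c=='top': print('boss',[px2w(s,271.6,259.6,z=z) for z in(.08,.083)])
    f=sel(W,(.45,.72),(.17,.23),(.04,.15))
    print('front n',cv2.fitLine(f[:,:2].astype(np.float32),cv2.DIST_HUBER,0,.01,.01).T)
```

```text
plate 1982 c [ 452.1 -279.6] wh [ 90.  260.6] ang 11.7 z 0.0099
block mean [ 0.4451 -0.2466  0.0896]
saddle mean [ 0.4312 -0.181   0.0548]
((430.85675048828125, -180.7274169921875), 21.94387435913086)
boss [array([0.5448, 0.1637, 0.08  ]), array([0.5443, 0.1633, 0.083 ])]
front n [[0.9978 0.0659 0.5728 0.2027]]
plate 2079 c [ 453.2 -280.3] wh [ 90.3 264.4] ang 11.6 z 0.01
block mean [ 0.4464 -0.2499  0.0895]
saddle mean [ 0.4318 -0.1795  0.0553]
((433.0773010253906, -181.51458740234375), 23.333526611328125)
front n [[0.9972 0.0745 0.602  0.2098]]
```

Request:
{"fn": "servo_tool", "kwargs": {"steps": [[0,0,-1.7,0,0,0.148,0],[0,0,-1.7,0,0,0.148,0],[0,0,-1.7,0,0,0.148,0],[0,0,-1.7,0,0,0.148,0],[0,0,-1.7,0,0,0.148,0],[0,0,-1.7,0,0,0.148,0],[0,0,-1.7,0,0,0.148,0]]}}

```text
time: 1.7
position: [0.2067, 0.6162, 0.3563]
tool_rot: [-0.0, 0.631, 0.776, -0.0]
ft_force: [-0.6, 0.4, -0.5]
width: 1.0
gripper_force: 0.0
```

Request:
{"fn": "servo_tool", "kwargs": {"steps": [[-4.3,2,0,0,0,0,0],[-4.3,2,0,0,0,0,0],[-4.3,2,0,0,0,0,0],[-4.3,2,0,0,0,0,0],[-4.3,2,0,0,0,0,0],[-4.3,2,0,0,0,0,0],[-4.3,2,0,0,0,0,0],[-4.3,2,0,0,0,0,0],[-4.3,2,0,0,0,0,0],[-4.3,2,0,0,0,0,0],[-4.3,2,0,0,0,0,0],[-4.3,2,0,0,0,0,0]]}}

```text
time: 2.9
position: [0.5504, 0.1602, 0.356]
tool_rot: [0.0, 0.629, 0.778, 0.0]
ft_force: [1.3, 0.8, -0.6]
width: 1.001
gripper_force: 0.0
```

Request:
{"fn": "servo_tool", "kwargs": {"steps": [[-3.8,-1.8,0,0,0,0,0],[-3.8,-1.8,0,0,0,0,0],[-3.8,-1.8,0,0,0,0,0],[-3.8,-1.8,1.5,0,0,0,0],[-3.8,-1.8,2,0,0,0,0],[-3.8,-1.8,2,0,0,0,0],[-3.8,-1.8,2,0,0,0,0],[-3.8,-1.8,2,0,0,0,0],[-3.8,-1.8,2,0,0,0,0],[-3.8,-1.8,2,0,0,0,0],[0,0,0,0,0,0,0]]}}

```text
time: 4.0
position: [0.4495, -0.2526, 0.2189]
tool_rot: [-0.001, 0.632, 0.775, -0.001]
ft_force: [-0.5, 0.6, 0.7]
width: 0.998
gripper_force: 0.0
```

```bash
cat >> h.py <<'E'
from scipy.spatial.transform import Rotation as Ro
def state():
    o=r.get_obs();q=np.array(o['tool_rot']);return o,Ro.from_quat(q[[1,2,3,0]])
def delta(tgt,xdir=None):
    o,R=state();d=R.inv().apply(np.array(tgt)-o['position'])*100
    T=R.as_matrix();print('t',o['time'],'pos',np.round(o['position'],4),'tilt',np.round(T[:,2],4),'xbearing',round(np.degrees(np.arctan2(T[1,0],T[0,0])),2),'delta cm',np.round(d,2))
    if xdir is not None:
        x=np.array([np.cos(np.radians(xdir)),np.sin(np.radians(xdir)),0]);z=np.array([0,0,-1.])
        G=np.stack([x,np.cross(z,x),z],1);print('rotvec',np.round((R.inv()*Ro.from_matrix(G)).as_rotvec(),4))
E
python3 -c "
from h import *
delta([.4455,-.2475,.075],101.65)"
```

```text
t 4.0 pos [ 0.4495 -0.2526  0.2189] tilt [-0.0027 -0.0013 -1.    ] xbearing 101.64 delta cm [ 0.59 -0.25 14.39]
rotvec [-0.0029  0.0007 -0.0002]
```

Request:
{"fn": "servo_tool", "kwargs": {"steps": [[0.59,-0.25,3,-0.003,0,0,0],[0,0,4,0,0,0,0],[0,0,4,0,0,0,0],[0,0,3,0,0,0,0],[0,0,1.4,0,0,0,0],[0,0,0,0,0,0,0],[0,0,0,0,0,0,120],[0,0,0,0,0,0,200],[0,0,0,0,0,0,255],[0,0,0,0,0,0,255],[0,0,0,0,0,0,255],[0,0,0,0,0,0,255]], "squeeze": 45}}

```text
time: 5.2
position: [0.4493, -0.2421, 0.0667]
tool_rot: [0.001, 0.629, 0.778, 0.001]
ft_force: [-7.1, -1.4, 4.9]
width: 0.54
gripper_force: 3.3
```

Request:
{"fn": "servo_tool", "kwargs": {"steps": [[0,0,0,0,0,0,255],[0,0,0,0,0,0,255],[0,0,0,0,0,0,255],[0,0,0,0,0,0,255]]}}

```text
time: 5.6
position: [0.4484, -0.2424, 0.0664]
tool_rot: [-0.0, 0.629, 0.777, 0.001]
ft_force: [-4.4, 0.0, 5.1]
width: 0.461
gripper_force: 45.2
```

Run:
```python
from h import *
for i in range(3): delta([.4455,-.2475,.065],101.65); s=r.snapshot('top')
o=r.get_obs();print(o['width'],o['gripper_force'],o['ft_force'],o['wrist_torque'])
```

```text
t 5.6 pos [ 0.4484 -0.2424  0.0664] tilt [ 5.0e-04  1.1e-03 -1.0e+00] xbearing 102.01 delta cm [-0.44 -0.39  0.14]
rotvec [ 0.0008 -0.001   0.0063]
t 5.65 pos [ 0.4484 -0.2424  0.0664] tilt [ 6.0e-04  1.2e-03 -1.0e+00] xbearing 102.01 delta cm [-0.44 -0.39  0.14]
rotvec [ 0.0008 -0.001   0.0064]
t 5.7 pos [ 0.4484 -0.2424  0.0664] tilt [ 5.0e-04  1.1e-03 -1.0e+00] xbearing 102.01 delta cm [-0.44 -0.39  0.14]
rotvec [ 0.0008 -0.001   0.0064]
0.4570323052089474 45.21996848168783 [-5.77859963  0.91239239  5.16993541] [-0.20917373  1.48849013 -0.32869071]
```

Request:
{"fn": "servo_tool", "kwargs": {"steps": [[0,0,-0.7,0,0,0,255],[0,0,-0.7,0,0,0,255],[0,0,-0.6,0,0,0,255],[1.5,1,0,0,0,0,255],[3,2,0,0,0,0,255],[3,2,0,0,0,0,255],[3,2,0,0,0,0,255],[3,2,0,0,0,0,255],[3,2,0,0,0,0,255],[3,2,0,0,0,0,255],[2.5,1.7,0,0,0,0,255],[1.5,1.2,0,0,0,0,255]]}}

```text
time: 6.95
position: [0.5566, 0.0245, 0.0872]
tool_rot: [0.001, 0.627, 0.779, 0.002]
ft_force: [-0.4, -0.1, -7.7]
width: 0.457
gripper_force: 45.1
```

Request:
{"fn": "servo_tool", "kwargs": {"steps": [[0,0,0,0,0,0.07,255],[0,0,0,0,0,0.067,255],[0,0,0,0,0,0,255],[0,0,0,0,0,0,255],[0,0,0,0,0,0,255]]}}

```text
time: 7.45
position: [0.5559, 0.0207, 0.0871]
tool_rot: [0.001, 0.68, 0.733, 0.001]
ft_force: [-0.1, 0.5, -9.4]
width: 0.459
gripper_force: 45.1
```

```bash
cat >> h.py <<'E'
def jack(tag,box=((.38,.68),(-.2,.17)),zo=0.,show=None):
    for c in('top','side'):
        s=r.snapshot(c);W=cloud(s);cv2.imwrite(f'pics/{c}_{tag}.png',s['pixels'])
        (a,b),(e,f)=box
        m=((W[...,2]>.005)&(W[...,2]<.1+zo)&(W[...,0]>a)&(W[...,0]<b)&(W[...,1]>e)&(W[...,1]<f)).astype(np.uint8)
        m=cv2.morphologyEx(m,cv2.MORPH_OPEN,np.ones((3,3),np.uint8))
        n,l,st,_=cv2.connectedComponentsWithStats(m);k=1+np.argmax(st[1:,4]);P=W[l==k]
        rect(P[(P[:,2]<.014+zo)&(P[:,2]>.006+zo)],c+' plate')
        for n in('saddle','lift_pad','jack_block','handle_pad'):
            for d in r.mark_of(c,n)[:1]:
                print(c,n,round(d['p'],2),np.round(d['point'],1),np.round(px2w(s,*d['point']),4))
E
python3 - <<'E'
from h import *
delta([.5554,.0208,.0664],94.15)
jack('stage',zo=.02)
o=r.get_obs();print(o['width'],o['gripper_force'],o['ft_force'],o['wrist_torque'])
E
```

```text
t 7.45 pos [0.5559 0.0207 0.0871] tilt [ 2.9e-03  6.0e-04 -1.0e+00] xbearing 94.3 delta cm [ 0.01 -0.06  2.07]
rotvec [ 0.003  -0.0004  0.0026]
top plate 661 c [562.9 -95.9] wh [89.8 99.7] ang 4.1 z 0.0299
top lift_pad 0.68 [271.1 260.2] [0.543  0.1647 0.082 ]
top handle_pad 0.92 [380.5 247.6] [ 0.5627 -0.1101  0.1191]
side plate 1315 c [558.8 -16.3] wh [ 90.5 265.9] ang 3.4 z 0.0302
side jack_block 0.71 [309.4 206.5] [ 0.5657 -0.0197  0.2693]
side handle_pad 0.48 [312.4 275.4] [ 0.5694 -0.0909  0.1082]
0.4550060459358987 45.09912885616359 [-0.02558352  0.05999854 -9.0044752 ] [ 0.12551198  0.06960706 -0.02333504]
```

Request:
{"fn": "servo_tool", "kwargs": {"steps": [[0,0.05,0.6,0.003,0,0.0026,255],[0,0,0.6,0,0,0,255],[0,0,0.5,0,0,0,255],[0,0,0,0,0,0,255],[0,0,0,0,0,0,255]]}}

```text
time: 8.45
position: [0.5564, 0.0209, 0.0698]
tool_rot: [-0.0, 0.681, 0.732, -0.0]
ft_force: [0.2, -0.3, -9.7]
width: 0.458
gripper_force: 45.1
```

Run:
```python
from h import *
delta([.5500,.1006,.0664],94.15)
jack('low',zo=.003)
o=r.get_obs();print(o['width'],o['gripper_force'],o['ft_force'],o['wrist_torque'])
```

```text
t 8.45 pos [0.5564 0.0209 0.0698] tilt [-5.e-04  0.e+00 -1.e+00] xbearing 94.09 delta cm [ 7.99 -0.07  0.34]
rotvec [-0.0005 -0.0001 -0.0011]
top plate 666 c [562.5 -93.9] wh [ 90.5 103.5] ang 3.1 z 0.0129
top lift_pad 0.85 [273.4 255.7] [0.5546 0.159  0.081 ]
top handle_pad 0.66 [379.6 248.4] [ 0.5637 -0.1102  0.1014]
side plate 1291 c [559.2 -18.3] wh [ 90.6 265.3] ang 3.2 z 0.0134
side saddle 0.6 [303.4 244. ] [ 0.5519 -0.0101  0.1425]
side lift_pad 0.96 [296.4 223.8] [ 0.5347 -0.0056  0.2059]
side jack_block 0.85 [308.4 254.2] [0.5661 0.0072 0.0913]
side handle_pad 0.7 [308.6 278.3] [ 0.5609 -0.0779  0.0861]
0.45773215838494963 45.09900383724016 [-0.14307473  0.38226859 -9.12498745] [0.14407581 0.08147326 0.02255121]
```

View pics/side_low.png

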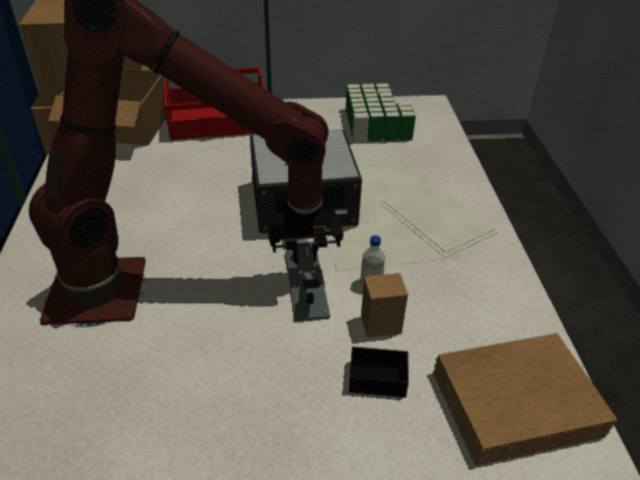

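The side view shows the jack held level and just above the bench, clear of the bracket and the bystanders. Its front end is hidden behind the gripper at about (305, 245). I'm sliding it in.

Request:
{"fn": "servo_tool", "kwargs": {"steps": [[0.5,-0.1,0,0,0,-0.008,255],[1.5,0,0,0,0,0,255],[1.5,0,0,0,0,0,255],[1.5,0,0,0,0,0,255],[1.5,0,0,0,0,0,255],[1,0,0,0,0,0,255],[0.5,0,0,0,0,0,255],[0,0,0,0,0,0,255],[0,0,0,0,0,0,255],[0,0,0,0,0,0,255]]}}

```text
time: 9.95
position: [0.5493, 0.0997, 0.0701]
tool_rot: [0.0, 0.679, 0.734, 0.0]
ft_force: [1.0, -0.2, -9.6]
width: 0.455
gripper_force: 45.1
```

Run:
```python
from h import *
delta([.5493,.1005,.0664],94.5)
jack('in',zo=.003)
o=r.get_obs();print(o['width'],o['gripper_force'],o['ft_force'],o['wrist_torque'])
```

```text
t 9.95 pos [0.5493 0.0997 0.0701] tilt [ 1.e-04 -0.e+00 -1.e+00] xbearing 94.47 delta cm [0.08 0.   0.37]
rotvec [ 0.0001  0.     -0.0005]
top plate 908 c [555.4  -3. ] wh [ 90.4 128.6] ang 3.5 z 0.0129
top saddle 0.47 [390.9 192.7] [ 0.697  -0.1398  0.1395]
top jack_block 0.63 [338.6 195.7] [ 0.7052 -0.0115  0.0957]
top handle_pad 0.83 [347.9 251.4] [ 0.558  -0.0303  0.1009]
side plate 1151 c [552.6  50.4] wh [ 90.5 244. ] ang 4.0 z 0.0134
side lift_pad 0.91 [296.3 222.3] [0.5417 0.1534 0.0823]
side jack_block 0.56 [299.  241.9] [0.5449 0.0729 0.0785]
side handle_pad 0.6 [380.1 322.7] [ 0.7258 -0.2067  0.0517]
0.4549685845643554 45.09714123494632 [-1.55439354e-03 -7.51083234e-02 -8.44504061e+00] [ 0.10079323  0.05697945 -0.02457177]
```

Request:
{"fn": "servo_tool", "kwargs": {"steps": [[0.1,0,0.1,0,0,0,255],[0,0,0.1,0,0,0,255],[0,0,0.1,0,0,0,255],[0,0,0.08,0,0,0,255],[0,0,0,0,0,0,255],[0,0,0,0,0,0,255]]}}

```text
time: 11.05
position: [0.5492, 0.1018, 0.0665]
tool_rot: [-0.0, 0.678, 0.735, 0.0]
ft_force: [-1.6, 1.7, -3.1]
width: 0.459
gripper_force: 45.1
```

Request:
{"fn": "servo_tool", "kwargs": {"steps": [[0,0,0.05,0,0,0,255],[0,0,0,0,0,0,150],[0,0,0,0,0,0,60],[0,0,0,0,0,0,0],[0,0,0,0,0,0,0],[0,0,0,0,0,0,0],[0,0,-1,0,0,0,0],[0,0,-3,0,0,0,0],[0,0,-3,0,0,0,0],[0,0,-2,0,0,0,0]]}}

```text
time: 12.05
position: [0.55, 0.1014, 0.1584]
tool_rot: [0.0, 0.679, 0.734, 0.001]
ft_force: [-0.5, 0.7, 0.5]
width: 0.991
gripper_force: 0.0
```

Request:
{"fn": "servo_tool", "kwargs": {"steps": [[-2,0,0,0,0,0,120],[-4,0,-0.5,0,0,0,255],[-4,0,-0.5,0,0,0,255],[-3,0,0,0,0,0,255],[0,0,0,0,0,0,255]], "squeeze": 30}}

```text
time: 12.55
position: [0.5595, -0.0334, 0.1671]
tool_rot: [0.001, 0.681, 0.732, 0.0]
ft_force: [0.6, 0.7, 0.0]
width: 0.635
gripper_force: 0.0
```

Run:
```python
from h import *
delta([.558,-.028,.125],94.15)
jack('rel')
s=r.snapshot('top');np.savez('rel.npz',**{k:np.array(v) for k,v in s.items()})
cv2.imwrite('pics/rel_c.png',cv2.resize(s['pixels'][215:305,240:390],(800,480),interpolation=cv2.INTER_CUBIC))
W=cloud(s);
q=sel(W,(.50,.6),(.05,.13),(.084,.096));rect(q,'block')
q=sel(W,(.50,.6),(.1,.16),(.048,.062));print('saddle/',len(q))
```

```text
t 12.55 pos [ 0.5595 -0.0334  0.1671] tilt [ 0.0016 -0.001  -1.    ] xbearing 94.14 delta cm [ 0.56 -0.12  4.2 ]
rotvec [ 0.0016  0.0011 -0.0001]
top plate 913 c [549.2  94.4] wh [ 90.5 153.9] ang 3.7 z 0.0099
top lift_pad 0.87 [271.4 256.4] [0.5527 0.1639 0.0822]
top jack_block 0.84 [298.2 258.7] [0.5441 0.0954 0.0893]
side plate 1134 c [553.2  49.4] wh [ 90.5 236.5] ang 3.8 z 0.0101
side lift_pad 0.66 [295.9 222.8] [ 0.5314 -0.0511  0.246 ]
side jack_block 0.6 [300.1 240.4] [ 0.5422 -0.0349  0.1763]
side handle_pad 0.72 [307.4 258.7] [0.5631 0.0008 0.0813]
block 276 c [549.2  96.7] wh [40.5 44.9] ang 3.2 z 0.0895
saddle/ 5
```

View pics/rel_c.png

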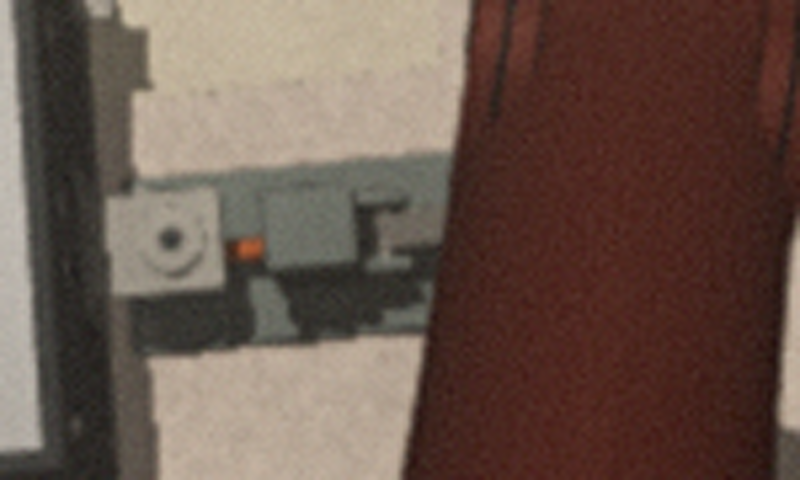

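The crop shows the jack released flat on the bench. Its grip block is at crop (310, 228), in line with the bracket boss at (172, 238), and the saddle is hidden under the bracket. The depth fit puts the saddle at (0.5448, 0.164), within about 1 mm of the pad. Next comes the handle.

Request:
{"fn": "servo_tool", "kwargs": {"steps": [[0.5,-0.1,0,0.0016,0.001,0,255],[0.5,-0.1,1,0,0,0,255],[0,0,1.6,0,0,0,255],[0,0,1.6,0,0,0,255],[0,0,0,0,0,0,255],[0,0,0,0,0,0,255]], "squeeze": 30}}

```text
time: 13.7
position: [0.5561, -0.0185, 0.123]
tool_rot: [-0.001, 0.679, 0.734, -0.001]
ft_force: [0.0, 0.2, -1.2]
width: 0.005
gripper_force: 0.0
```

Request:
{"fn": "servo_tool", "kwargs": {"steps": [[-0.7,0,0.8,0,0,0,255],[-0.3,0,0.5,0,0,0,255],[-0.2,0,0.5,0,0,0,255],[-0.2,0,0.5,0,0,0,255],[-0.2,0,0.5,0,0,0,255],[-0.2,0,0.5,0,0,0,255],[-0.1,0,0.5,0,0,0,255],[-0.1,0,0.5,0,0,0,255],[-0.1,0,0.5,0,0,0,255],[0,0,0,0,0,0,255]]}}

```text
time: 14.7
position: [0.5588, -0.0395, 0.076]
tool_rot: [-0.001, 0.679, 0.734, 0.0]
ft_force: [-1.3, 0.6, 11.2]
width: 0.006
gripper_force: 5.7
```

Request:
{"fn": "servo_tool", "kwargs": {"steps": [[-0.1,0,0.4,0,0,0,255],[0,0,0.4,0,0,0,255],[0,0,0.3,0,0,0,255],[0,0,0.2,0,0,0,255],[0,0,0,0,0,0,255],[0,0,0,0,0,0,255]]}}

```text
time: 15.3
position: [0.5589, -0.0408, 0.0635]
tool_rot: [-0.0, 0.679, 0.734, 0.0]
ft_force: [-0.6, -2.1, 13.1]
width: 0.007
gripper_force: 6.3
```

Request:
{"fn": "servo_tool", "kwargs": {"steps": [[0,0,0.1,0,0,0,255],[0,0,0.1,0,0,0,255],[0,0,0.1,0,0,0,255],[0,0,0,0,0,0,255],[0,0,0,0,0,0,255]]}}

```text
time: 15.8
position: [0.559, -0.0408, 0.062]
tool_rot: [-0.001, 0.679, 0.734, 0.001]
ft_force: [-9.3, -2.0, 32.4]
width: -0.001
gripper_force: 16.2
```

Run:
```python
from h import *
delta([.5582,-.0426,.0625],94.15)
for c in('top','side'):
    s=r.snapshot(c);W=cloud(s);cv2.imwrite(f'pics/{c}_d1.png',s['pixels'])
    rect(sel(W,(.50,.6),(.05,.13),(.084,.096)),c+'block')
    rect(sel(W,(.4,.75),(.15,.55),(.165,.2)),'casetop')
    q=sel(W,(.44,.7),(.23,.47),(.165,.2));print('tilt',np.linalg.lstsq(np.c_[q[:,:2],np.ones(len(q))],q[:,2],rcond=None)[0])
    p=sel(W,(.52,.57),(.142,.19),(.072,.12));print('bracket z',np.median(p[:,2]))
o=r.get_obs();print(o['ft_force'])
```

```text
t 15.8 pos [ 0.559  -0.0408  0.062 ] tilt [-4.0e-04  2.2e-03 -1.0e+00] xbearing 94.5 delta cm [-0.17 -0.09 -0.06]
rotvec [-0.0003 -0.0022  0.006 ]
topblock 275 c [548.8  96.8] wh [40.2 44.7] ang 3.7 z 0.0899
casetop 15071 c [571.4 353.8] wh [300.4 284.5] ang 4.3 z 0.1853
tilt [ 0.00326385 -0.04696605  0.20057747]
bracket z 0.09322771082679834
sideblock 0 c [0. 0.] wh [0. 0.] ang 0.0 z nan
casetop 2168 c [571.8 351.4] wh [300.3 291. ] ang 4.4 z 0.1869
tilt [ 0.00100827 -0.03927536  0.20025999]
bracket z 0.09299947683201071
[-8.84098287 -0.83194474 31.95822806]
  return _methods._mean(a, axis=axis, dtype=dtype,
  ret = ret.dtype.type(ret / rcount)
```

The handle is fully down on its stop at about 32 N, the case is tilted about 0.045 rad, and the jack has not moved. Now fully back up along the arc.

Request:
{"fn": "servo_tool", "kwargs": {"steps": [[0,0,-0.3,0,0,0,255],[0,0,-0.5,0,0,0,255],[0.1,0,-0.5,0,0,0,255],[0.1,0,-0.5,0,0,0,255],[0.1,0,-0.5,0,0,0,255],[0.2,0,-0.5,0,0,0,255],[0.2,0,-0.5,0,0,0,255],[0.2,0,-0.5,0,0,0,255],[0.2,0,-0.5,0,0,0,255],[0.2,0,-0.6,0,0,0,255],[0.3,0,-0.8,0,0,0,255],[0.4,0,-0.8,0,0,0,255]]}}

```text
time: 17.1
position: [0.5562, -0.0198, 0.1249]
tool_rot: [-0.001, 0.679, 0.735, -0.001]
ft_force: [0.2, -1.1, 0.4]
width: 0.004
gripper_force: 0.0
```

Request:
{"fn": "servo_tool", "kwargs": {"steps": [[0,0,-0.5,0,0,0,255],[0,0,0,0,0,0,255],[0,0,0,0,0,0,255]]}}

```text
time: 17.4
position: [0.5566, -0.0201, 0.1296]
tool_rot: [-0.001, 0.678, 0.735, -0.0]
ft_force: [0.2, -0.5, -0.1]
width: 0.003
gripper_force: 0.0
```

```bash
python3 - <<'E' 2>/dev/null
from h import *
delta([.557,-.0236,.123],94.15)
for c in('top','side'):
    s=r.snapshot(c);W=cloud(s);cv2.imwrite(f'pics/{c}_u1.png',s['pixels'])
    if c=='top': rect(sel(W,(.50,.6),(.05,.13),(.084,.096)),c+'block')
    q=sel(W,(.44,.7),(.23,.47),(.165,.2));print('tilt',np.linalg.lstsq(np.c_[q[:,:2],np.ones(len(q))],q[:,2],rcond=None)[0][1])
    q=sel(W,(.53,.59),(-.09,.06),(.03,.108));rect(q,c+' handle');print(np.percentile(q[:,2],[5,50,95,99]))
im=s['pixels'];cv2.imwrite('pics/u1c.png',cv2.resize(im[190:310,240:400],(800,600),interpolation=cv2.INTER_CUBIC))
E
```

```text
t 17.4 pos [ 0.5566 -0.0201  0.1296] tilt [-0.0019  0.0012 -1.    ] xbearing 94.55 delta cm [-0.35  0.02  0.66]
rotvec [-0.0018 -0.0014  0.007 ]
topblock 279 c [549.1  96.8] wh [40.6 45.1] ang 3.4 z 0.0897
tilt -0.000662361613135376
top handle 66 c [550.9  52.1] wh [13.3 41.4] ang 88.6 z 0.0536
[0.04540899 0.05363931 0.05964493 0.06127703]
tilt -0.0006400979561169418
side handle 190 c [553.8   2.9] wh [ 44. 115.] ang 1.7 z 0.0798
[0.03090529 0.07982998 0.10740875 0.10774075]
```

View pics/u1c.png

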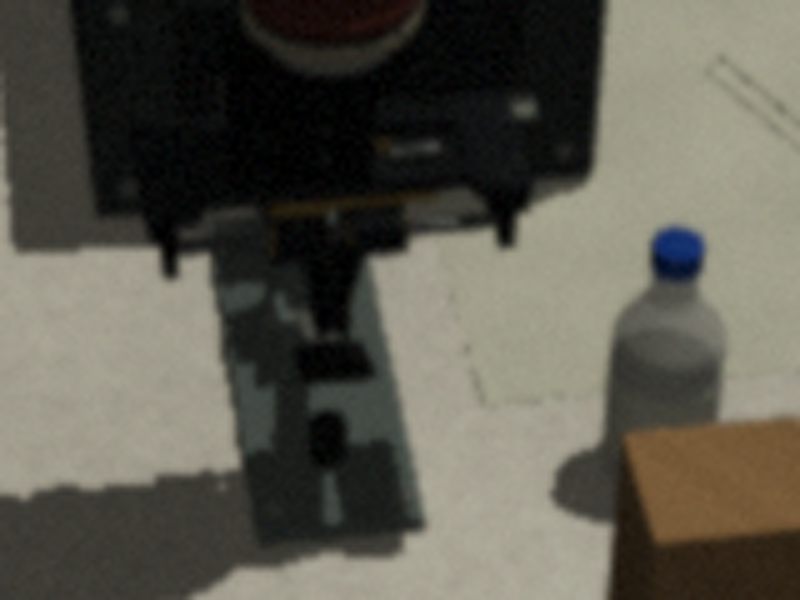

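The crop shows the handle pad at (335, 360) sprung back up under the closed fingers, and the case is level again. Second press.

Request:
{"fn": "servo_tool", "kwargs": {"steps": [[-0.4,0,1.3,0,0,0,255],[-0.3,0,0.8,0,0,0,255],[-0.3,0,0.5,0,0,0,255],[-0.2,0,0.5,0,0,0,255],[-0.2,0,0.5,0,0,0,255],[-0.2,0,0.5,0,0,0,255],[-0.2,0,0.5,0,0,0,255],[-0.1,0,0.5,0,0,0,255],[-0.1,0,0.5,0,0,0,255],[-0.1,0,0.5,0,0,0,255],[0,0,0.4,0,0,0,255]]}}

```text
time: 18.6
position: [0.5581, -0.0393, 0.0648]
tool_rot: [-0.002, 0.678, 0.735, 0.0]
ft_force: [-5.0, 6.3, 12.4]
width: 0.006
gripper_force: 6.5
```

Request:
{"fn": "servo_tool", "kwargs": {"steps": [[0,0,0.15,0,0,0,255],[0,0,0.1,0,0,0,255],[0,0,0.1,0,0,0,255],[0,0,0,0,0,0,255],[0,0,0,0,0,0,255],[0,0,0,0,0,0,255]]}}

```text
time: 19.2
position: [0.5582, -0.0394, 0.0624]
tool_rot: [-0.003, 0.678, 0.735, 0.001]
ft_force: [-9.4, 7.9, 23.9]
width: 0.009
gripper_force: 12.0
```

```bash
python3 - <<'E' 2>/dev/null
from h import *
delta([.5582,-.0426,.0625],94.15)
for c in('top','side'):
    s=r.snapshot(c);W=cloud(s);cv2.imwrite(f'pics/{c}_d2.png',s['pixels'])
    if c=='top': rect(sel(W,(.50,.6),(.05,.13),(.084,.096)),c+'block')
    q=sel(W,(.44,.7),(.23,.47),(.165,.2));print('tilt',np.linalg.lstsq(np.c_[q[:,:2],np.ones(len(q))],q[:,2],rcond=None)[0][1])
    p=sel(W,(.52,.57),(.142,.19),(.072,.12));print('bracket z',np.median(p[:,2]))
    for n in('parts_bin','bottle','carton'): print(n,[np.round(m['point'],0) for m in r.mark_of(c,n)[:1]])
o=r.get_obs();print(o['ft_force'],o['time'])
E
```

```text
t 19.2 pos [ 0.5582 -0.0394  0.0624] tilt [-0.0027  0.0045 -1.    ] xbearing 94.6 delta cm [-0.32 -0.02 -0.01]
rotvec [-0.0024 -0.0047  0.0078]
topblock 274 c [548.9  97.1] wh [41.  43.6] ang 0.7 z 0.0895
tilt -0.0467300019311995
bracket z 0.09371963080321055
parts_bin [array([453., 202.])]
bottle [array([339., 195.])]
carton [array([393., 192.])]
tilt -0.040450077254540806
bracket z 0.0915288966860445
parts_bin [array([378., 380.])]
bottle [array([372., 280.])]
carton [array([385., 324.])]
[-8.84505819  6.75211488 24.27722995] 19.6
```

View pics/side_d2.png

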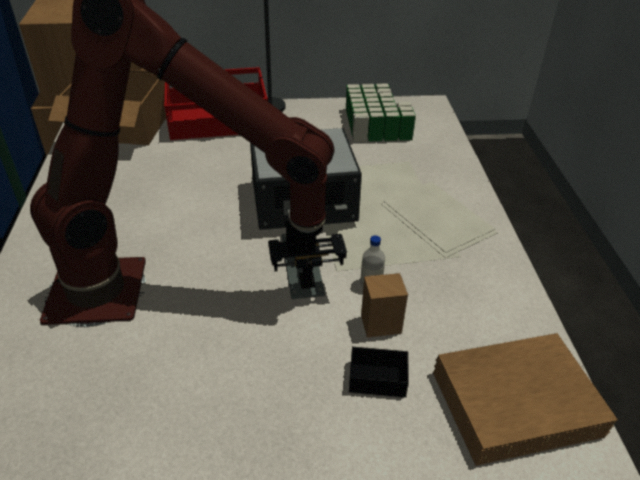

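The side view shows the gripper holding the handle down at about (305, 280). The case front is raised and the bottle, carton and bin have not moved.

```bash
python3 -c "
from bench import r
print(r.close_job())"
```

```text
the job is handed in; nothing more can be done
None
```

Job handed in: the jack's saddle is about 1 mm from the lift pad's centre, the handle was pumped once and is now held fully down at about 24 N, and the front of the case is raised (tilt about 0.045 rad), with the bin, bottle and carton where they were.

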